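# Clamp a drill block and blow out its bores

### The arm

A 6-joint arm with a two-finger parallel gripper is mounted at the origin on the work surface; the furniture and walls round the work are solid. World frame = base frame: x ahead of the robot, y to its left, z up, the work surface at z = 0. Lengths are in m, angles in rad, forces in N, time in s.
With the tool pointing down it reaches from about 0.375 to 0.825 m from the base axis. Payload 5.5 kg.
Tool frame: the origin (TCP) lies at the very end of the fingers, on their centre line; the grasp point (between the pads) lies arm.tcp_to_grasp behind it (arm.tcp_to_grasp is the distance from the TCP to the grasp point, in m); z points along the fingers, y is the direction in which the jaws open and shut (so a half turn about z gives the same grasp; the last joint's range is limited). The gripper opens to 85 mm and grips with 20 to 120 N. Pads are 22 mm wide; open, the fingers measure 114 mm over their backs; the gripper's body (76 mm by 85 mm) begins 54 mm behind the grasp point. The pads swing forward as they close: fully open they stand 13 mm farther back than shut.
Start: joints at [1.218, 0.314, -0.047, 1.21, 0, 1.571], TCP at [0.207, 0.563, 0.231] pointing down, gripper open.
Joint ranges: [-2.67, 2.67], [-0.69, 1.73], [-1.03, 1.25], [-2.08, 2.16], [-1.42, 1.45], [-3.14, 3.14]. Speed limits (rad/s): [2.39, 2.39, 3.01, 3.14, 3.14, 3.14].

### API

Orientations are given as a unit quaternion [w, x, y, z].
In Python, from rig import arm, planner, cams, order gives the robot as it stands. Calls block until the motion is done:
- arm.move_pose(position, orientation): joint-space move of the TCP to a pose.
- arm.move_linear(position, rot=None, v=0.15): straight line of the TCP; rot=None keeps the orientation; v is the mean speed in m/s.
- arm.move_joints(angles): joint-space move.
- arm.move_gripper(opening, grip_force=None): finger opening in m; grip_force is the grip in N (None keeps the last); returns when the fingers have stopped.
- arm.dwell(seconds).
- planner.solve_ik(position, orientation): joint angles nearest the present ones, or None.
- arm.sense(): the state.
- cams.get_image(name): name is "scene" or "top"; returns a dict with "color" (480x640x3 uint8, red, green, blue), "camera_matrix" (3x3 intrinsics, pixels), "pose" (4x4, takes a point from camera to world coordinates). Camera axes: x right, y up, looking along -z (the intrinsics and any distortion apply to the point x, -y, -z); pixel columns grow to the right and rows downward; lengths in m; the calibration is good to about 2 mm. A picture is of the moment at which its call begins. There is no depth.
A pose or a line that the arm cannot do raises arm.IKError and nothing moves.
- order.close_job(): hands the job in, once; it reports no verdict.
The state is a dict: "time": time; "joint_positions": joint angles; "qd": joint speeds; "tau": joint torques, N m; "tool_pos": TCP position; "eef_rot": TCP orientation; "force": force on the tool from outside, world axes, zero at the start; "ft_torque": the same for the moment, N m; "opening": finger opening in m.
Only numpy, scipy, OpenCV 4.12 (cv2) and the standard library are available. Lean on these libraries where they do the work, as an engineer would, in place of code of your own. Each camera call takes 0.05 s, during which the arm holds its last target.

### The job

Stand the aluminium drill block, bores upward, lengthwise between the two black pads of the bench clamp, and squeeze the clamp's trigger against its handle again and again until the sliding jaw holds the block firmly. Then hold the green air button down for at least two seconds to blow the chips out of the bores, and let it go. Leave the block clamped and the other things on the desk where they are.

Things in the scene. Friction and masses are not known exactly. Their poses are not given: they have to be found in the camera images.
- drill_block: Loose aluminium drill block, 80 (x) x 36 (y) x 32 mm (z), about 0.2 kg, four bores in its top. Starts lying free on the desk, bores up. Origin: centre of its underside; x along its length (either end may go to either jaw), z up. Grasp it across the 36 mm.
- bench_clamp: Fixed clamping station: bar clamp lying flat on a 10 mm plate. Origin: on the desk at the fixed pad's face, under the steel bar (bar along x, y = -9 to 9, z = 28 to 36 mm). +x: from fixed pad to sliding jaw; jaws reach to -y, handle and trigger to +y; z up. Fixed pad's face at x = 0, sliding pad's at x = 100 mm minus joint sliding_jaw. Highest near the block: jaws 49, body 50 mm.
- fixed_pad: Black ribbed rubber pad of the fixed jaw, at bench_clamp y = -84 to -32, z = 14 to 47 mm. Its frame is the same as bench_clamp's (not the pad's centre).
- jaw_pad: Black rubber pad of the sliding jaw, same size and place in y and z; gives about 1 mm per 10 N, up to 3 mm. Its frame is bench_clamp's, shifted along -x as the jaw closes (not the pad's centre).
- clamp_bed (a point): Point on top of the base plate (10 mm above the desk) between the pads, bench_clamp x = 40, y = -58 mm: where the middle of the block's underside is when clamped, the block's length along x. Its axes are bench_clamp's. The plate here reaches over y = -86 to -22 mm.
- handle_grip (a point): Middle of the rear face of the black fixed handle: bench_clamp x = -64, y = 68, z = 32 mm. The handle is 20 mm thick (x = -64 to -44), runs y = 40 to 117 mm, z = 19 to 45 mm, free of the plate, over the bare desk.
- trigger_pad (a point): Middle of the outer (front) face of the teal trigger, moving with it: at rest bench_clamp x = -10, y = 68, z = 32 mm, 54 mm in front of handle_grip. The trigger is 12 mm thick, y = 24 to 114 mm, z = 20 to 44 mm; in front of it and behind the handle there is free room for a finger.
- sliding_jaw (a joint): How far the sliding jaw has closed (m): 0 = 100 mm between the pads, 0.020 = 80 mm. It starts 92 to 108 mm open. A friction brake holds it where it is; each squeeze of the trigger only closes it.
- trigger (a joint): Trigger angle (rad): 0 = released (it springs back), 0.20 = fully squeezed, when trigger and handle together measure 36 mm (released 54 mm) at y = 68 mm; the handle stays fixed. One full squeeze and full release draws the jaw in 6 mm. Takes 10 N while the jaw is free, 15 N once it clamps; then the drive slips and the jaw goes no further: more squeezes do no harm.
- air_button (a joint): Travel of the green button (m): 0 = up, 0.007 = fully down, springs back by itself. Fully down takes 6 N.
- air_button_top (a point): Centre of the top of the round green air button, 32 mm across, on the silver valve block at the plate corner next to the partition (bench_clamp x = 121, y = 55, z = 78 mm). It is pressed straight down.
- hex_key_set: Bystander: orange and black holder of hex keys, 97 mm long, 33 wide, 21 high; it and the drill block lie at either end of the clamping station, either way round. Origin: centre of its underside.
- screwdriver: Bystander: yellow-handled screwdriver, 176 mm, lying along the partition. Origin: centre of its underside.
- parts_carton: Bystander: small open white carton with its flap up, 103 x 105 x 53 mm. Origin: centre of its underside.
- drill_box: Bystander: closed blue plastic case, 76 x 118 x 33 mm. Origin: centre of its underside.
- drill_tube_2: Bystander: square cream plastic tube with a blue cap, 89 mm long, 15 thick. Origin: centre of its underside.
- oil_bottle: Bystander: small oil bottle with a red collar and white nozzle, 34 mm across, 96 high. Origin: centre of its underside.
- nozzle_tip (a point): Tip of the fixed brass air nozzle, aimed at the block; its copper pipe (highest part 75 mm) comes from beyond the sliding jaw. Keep clear of it.

How it is judged:
By the outcome, as a careful person would: the job done as asked, in the order asked, and still so for the second after the job is handed in, with the robot touching nothing.
It also fails if it takes over 70 s, if anything falls off the work surface, if the arm or the gripper's body presses on something with over 40 N, if the wrist force passes 120 N, or if a joint passes its speed limit or range.

## Working session

There is one attempt and no reset: what is moved stays moved. The work goes in short steps, each a Python script; the robot and the scene stay as the last script left them, time stands still between calls to the robot, and variables do not carry over. Pictures are saved under pics/ and viewed, and the job is handed in when it is done.

```bash
ls; mkdir -p pics
python3 - <<'E'
from rig import arm, planner, cams, order
import cv2,numpy as np
for n in("scene","top"):
    d=cams.get_image(n);cv2.imwrite(f"pics/{n}0.png",d["color"][:,:,::-1]);print(n,d["camera_matrix"],d["pose"],d.keys())
s=arm.sense();print(s);print(arm.tcp_to_grasp)
E
```

```text
pics
scene [[479.19561938   0.         317.51280564]
 [  0.         479.19561938 233.5560506 ]
 [  0.           0.           1.        ]] [[ 0.88684545  0.24062307 -0.39446886  0.20328442]
 [-0.46201816  0.44947503 -0.76453347 -0.74525174]
 [-0.00666049  0.8602748   0.50978711  0.54914972]
 [ 0.          0.          0.          1.        ]] dict_keys(['color', 'camera_matrix', 'pose'])
top [[607.2472602    0.         320.17841059]
 [  0.         607.2472602  239.18834242]
 [  0.           0.           1.        ]] [[-0.02050523  0.98246495 -0.18531635  0.35215932]
 [-0.99976398 -0.01881874  0.01085516 -0.0227849 ]
 [ 0.00717739  0.1854952   0.98261896  1.27164211]
 [ 0.          0.          0.          1.        ]] dict_keys(['color', 'camera_matrix', 'pose'])
{'time': 0.1, 'joint_positions': array([ 1.21802259e+00,  3.14159677e-01, -4.79402622e-02,  1.21021267e+00,
       -1.53018966e-05,  1.57078990e+00]), 'qd': array([-0.00076157, -0.00411268,  0.00246768,  0.00132583,  0.00070369,
        0.00125568]), 'tau': array([-5.71523888e-04, -5.40766597e+01,  3.40541697e+01,  1.11839306e-02,
       -2.07029427e-05, -9.67530013e-06]), 'tool_pos': array([0.20713126, 0.56257447, 0.23053519]), 'eef_rot': array([-1.25503728e-04,  1.75470436e-01,  9.84484409e-01, -7.47718737e-04]), 'force': array([ 0.13101562, -1.19753689, -0.66201204]), 'ft_torque': array([0.00837522, 0.00406875, 0.01276434]), 'opening': 0.08546351462742349}
0.0187
```

View pics/scene0.png

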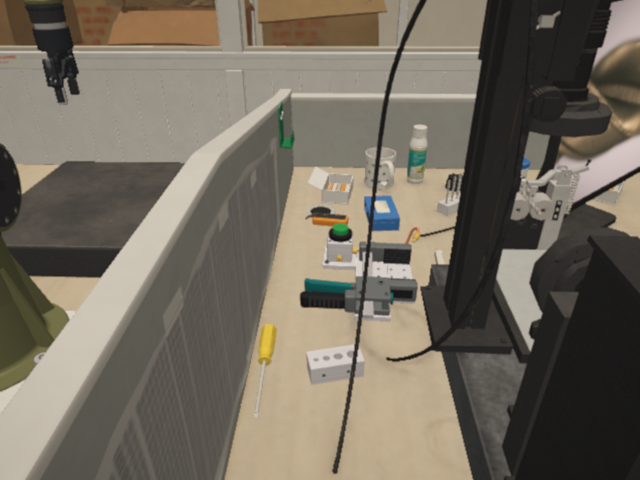

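View pics/top0.png

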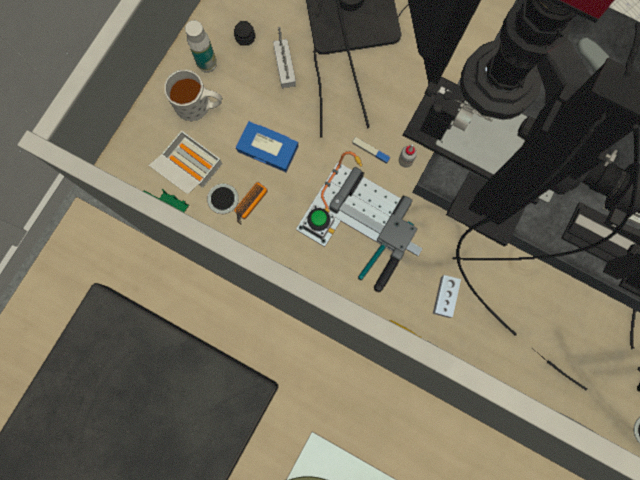

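```bash
cat > h.py <<'E'
import numpy as np,cv2
from rig import arm, planner, cams, order
def ray(d,u,v):
    K=d["camera_matrix"];P=d["pose"]
    r=np.array([(u-K[0,2])/K[0,0],-(v-K[1,2])/K[1,1],-1.0])
    return P[:3,3],P[:3,:3]@r
def onz(d,u,v,z):
    o,r=ray(d,u,v);return o+r*(z-o[2])/r[2]
def proj(d,p):
    P=d["pose"];K=d["camera_matrix"];c=P[:3,:3].T@(np.asarray(p)-P[:3,3]);c=c/-c[2]
    return np.array([K[0,0]*c[0]+K[0,2],-K[1,1]*c[1]+K[1,2]])
def tri(d1,p1,d2,p2):
    o1,r1=ray(d1,*p1);o2,r2=ray(d2,*p2)
    s=np.linalg.lstsq(np.c_[r1,-r2],o2-o1,rcond=None)[0]
    a=o1+s[0]*r1;b=o2+s[1]*r2;return (a+b)/2,np.linalg.norm(a-b)
E
python3 - <<'E'
import cv2
t=cv2.imread("pics/top0.png");s=cv2.imread("pics/scene0.png")
cv2.imwrite("pics/tc.png",cv2.resize(t[140:330,280:480],None,fx=4,fy=3.15*4/4,interpolation=2) if 0 else cv2.resize(t[145:330,285:475],(570,555),interpolation=2))
cv2.imwrite("pics/sc.png",cv2.resize(s[205:405,240:440],(600,600),interpolation=2))
E
```

```text
(no output)
```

View pics/tc.png

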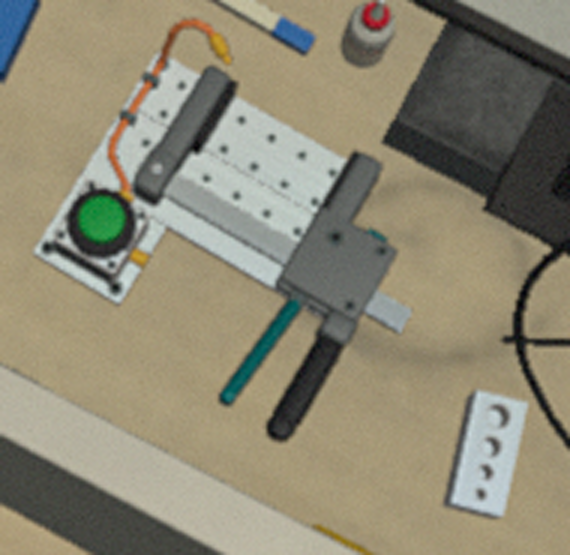

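View pics/sc.png

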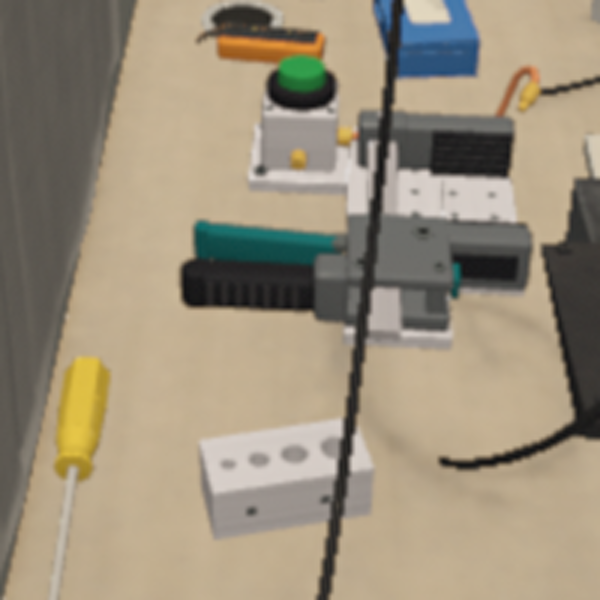

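```bash
cat > m.py <<'E'
from h import *
def measure():
    d=cams.get_image("top");e=cams.get_image("scene")
    im=d["color"];hsv=cv2.cvtColor(im,cv2.COLOR_RGB2HSV)
    def big(m,box):
        x0,y0,x1,y1=box;mm=np.zeros_like(m);mm[y0:y1,x0:x1]=m[y0:y1,x0:x1]
        c=max(cv2.findContours(mm,cv2.RETR_EXTERNAL,cv2.CHAIN_APPROX_NONE)[0],key=cv2.contourArea);return c
    return d,e,hsv,big
E
python3 - <<'E'
from m import *
d,e,hsv,big=measure()
g=big(cv2.inRange(hsv,(50,120,60),(75,255,255)),(290,190,350,240))
print("green",cv2.fitEllipse(g),cv2.contourArea(g))
t=big(cv2.inRange(hsv,(80,120,40),(100,255,200)),(340,230,400,290))
r=cv2.minAreaRect(t);print("teal",r,cv2.boxPoints(r))
k=big(cv2.inRange(hsv,(0,0,0),(180,120,60)),(370,245,405,300))
r=cv2.minAreaRect(k);print("handle",r,cv2.boxPoints(r))
b=big(cv2.inRange(hsv,(0,0,140),(180,60,255)),(425,265,470,325))
r=cv2.minAreaRect(b);print("block",r,cv2.boxPoints(r))
hs=cv2.cvtColor(e["color"],cv2.COLOR_RGB2HSV)
g2=big(cv2.inRange(hs,(50,120,60),(75,255,255)),(320,215,360,250))
print("green scene",cv2.fitEllipse(g2),cv2.boundingRect(g2))
gt=cv2.fitEllipse(g)[0];print("button",onz(d,*gt,.078))
for p in cv2.boxPoints(cv2.minAreaRect(b)): print("blk z32",onz(d,*p,.032))
for p in cv2.boxPoints(cv2.minAreaRect(t)): print("teal z44",onz(d,*p,.044))
for p in cv2.boxPoints(cv2.minAreaRect(k)): print("hnd z45",onz(d,*p,.045))
print("button scene(320..)",onz(e,*cv2.fitEllipse(g2)[0],.076))
# wall points
print("wall top z .25?")
for z in (0.2,.25,.3): print(z,[onz(d,*p,z).round(3) for p in((300,285),(400,345),(315,308))])
E
```

```text
green ((318.45550537109375, 217.5787811279297), (15.209245681762695, 15.35054874420166), 127.48259735107422) 182.0
teal ((371.2378234863281, 261.6729736328125), (4.117201805114746, 40.804412841796875), 36.02737045288086) [[357.57297 276.96216]
 [381.57297 243.96216]
 [384.90268 246.38379]
 [360.90268 279.3838 ]]
handle ((385.6644287109375, 273.9920654296875), (9.248563766479492, 38.35536193847656), 29.24882698059082) [[372.25946 288.46527]
 [391.      254.99998]
 [399.0694  259.51886]
 [380.32886 292.98413]]
block ((447.9999694824219, 295.5), (18.65601921081543, 40.67446517944336), 12.52880859375) [[434.4823  313.3294 ]
 [443.30585 273.62354]
 [461.51764 277.6706 ]
 [452.6941  317.37646]]
green scene ((340.2862854003906, 229.3570098876953), (11.272517204284668, 15.632969856262207), 92.37003326416016) (333, 224, 16, 12)
button [ 0.62161911 -0.03341019  0.078     ]
blk z32 [ 0.42810465 -0.26572816  0.032     ]
blk z32 [ 0.5089717  -0.28842251  0.032     ]
blk z32 [ 0.49986597 -0.32543488  0.032     ]
blk z32 [ 0.41919193 -0.30231303  0.032     ]
teal z44 [ 0.50403936 -0.11080812  0.044     ]
teal z44 [ 0.5712827  -0.16234202  0.044     ]
teal z44 [ 0.56609868 -0.16898807  0.044     ]
teal z44 [ 0.49895673 -0.11742119  0.044     ]
hnd z45 [ 0.47990082 -0.13975055  0.045     ]
hnd z45 [ 0.54778219 -0.18063876  0.045     ]
hnd z45 [ 0.53811144 -0.19675557  0.045     ]
hnd z45 [ 0.47041865 -0.15575139  0.045     ]
button scene(320..) [ 0.61632964 -0.042431    0.076     ]
wall top z .25?
0.2 [array([0.472, 0.003, 0.2  ]), array([ 0.364, -0.17 ,  0.2  ]), array([ 0.431, -0.023,  0.2  ])]
0.25 [array([0.467, 0.002, 0.25 ]), array([ 0.364, -0.163,  0.25 ]), array([ 0.428, -0.023,  0.25 ])]
0.3 [array([0.461, 0.   , 0.3  ]), array([ 0.363, -0.156,  0.3  ]), array([ 0.424, -0.023,  0.3  ])]
```

Run:
```python
from h import *
d=cams.get_image("top");e=cams.get_image("scene")
print("base",proj(d,[0,0,0]))
# scene top-edge line of wall (desk side): plane through camera
def plane(c,p,q):
    o,a=ray(c,*p);_,b=ray(c,*q);n=np.cross(a,b);return o,n/np.linalg.norm(n)
t=cv2.resize(d["color"][230:400,260:460],(800,680),interpolation=2)[:600]
cv2.imwrite("pics/w1.png",t[:,:,::-1])
t=cv2.resize(e["color"][80:440,40:300],None,fx=1.65,fy=1.65,interpolation=2)
cv2.imwrite("pics/w2.png",t[:,:,::-1]);print(t.shape)
```

```text
base [307.51811001 537.82732442]
(594, 429, 3)
```

View pics/w1.png

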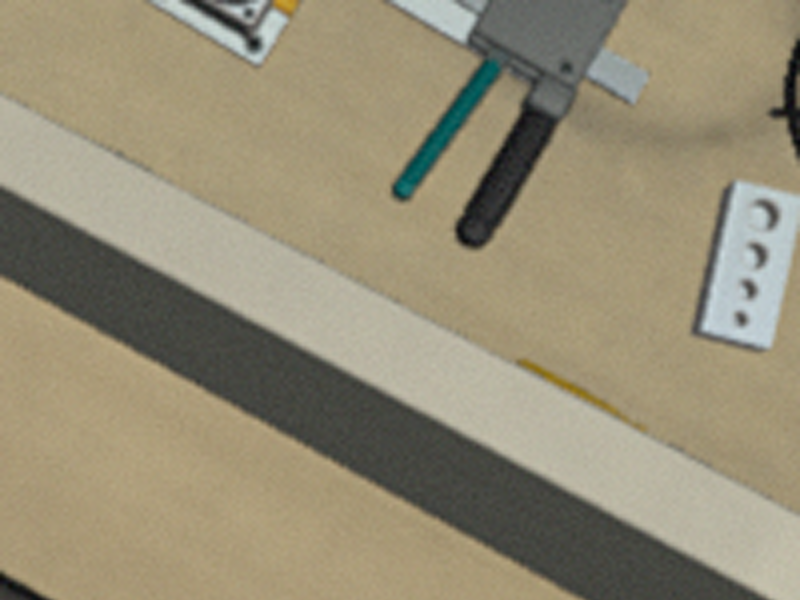

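View pics/w2.png

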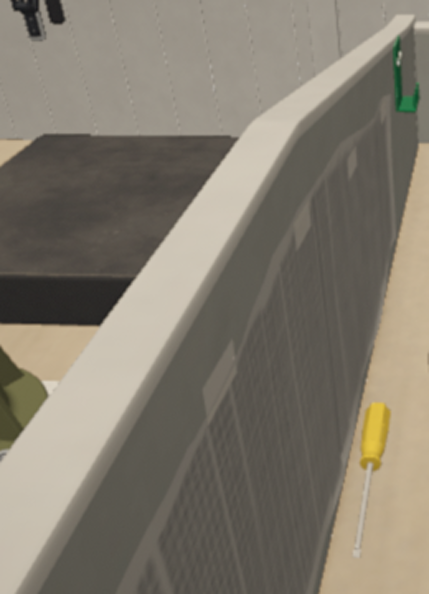

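Run:
```python
from h import *
d=cams.get_image("top");e=cams.get_image("scene")
def plane(c,p,q):
    o,a=ray(c,*p);_,b=ray(c,*q);n=np.cross(a,b);return o,n/np.linalg.norm(n)
o,n=plane(e,(218.8,158.8),(52.1,440))
print("desk side edge")
for p in((260,254),(290,268),(340,295),(422.5,338),(460,358)):
    c,r=ray(d,*p);print(p,c+r*(np.dot(o-c,n)/np.dot(r,n)))
o,n=plane(e,(40+245/1.65,80+120/1.65),(40,80+455/1.65))
print("robot side edge")
for p in((260,277),(360,334),(450,378)):
    c,r=ray(d,*p);print(p,c+r*(np.dot(o-c,n)/np.dot(r,n)))
# wall foot from scene z=0
f=lambda a,b:onz(e,40+a/1.65,80+b/1.65,0)
print("foot",f(380,340),f(320,580),"kink..",f(410,200))
# tall black stand nearest bits
for p in((413,192),(448,208),(505,243),(430,155),(404,132)): print(p,onz(d,*p,0).round(3),onz(d,*p,.05).round(3))
for p in((425,292),(435,350),(510,348)): print("scene",p,onz(e,*p,0).round(3),onz(e,*p,.02).round(3))
```

```text
desk side edge
(260, 254) [0.50673415 0.06111418 0.33705323]
(290, 268) [0.48318379 0.01446571 0.34159593]
(340, 295) [ 0.4398581  -0.06160085  0.34265789]
(422.5, 338) [ 0.37226242 -0.18388649  0.34701393]
(460, 358) [ 0.34160132 -0.23827135  0.34817944]
robot side edge
(260, 277) [0.46883049 0.05987666 0.3516838 ]
(360, 334) [ 0.38009925 -0.08992881  0.34770191]
(450, 378) [ 0.31305188 -0.22014658  0.35468165]
foot [ 0.45878204 -0.052839    0.        ] [ 0.29251805 -0.3261302   0.        ] kink.. [0.63765617 0.25597663 0.        ]
(413, 192) [ 0.692 -0.24   0.   ] [ 0.679 -0.231  0.05 ]
(448, 208) [ 0.655 -0.314  0.   ] [ 0.643 -0.302  0.05 ]
(505, 243) [ 0.576 -0.431  0.   ] [ 0.567 -0.415  0.05 ]
(430, 155) [ 0.775 -0.281  0.   ] [ 0.758 -0.271  0.05 ]
(404, 132) [ 0.829 -0.227  0.   ] [ 0.81  -0.219  0.05 ]
scene (425, 292) [ 0.706 -0.205  0.   ] [ 0.688 -0.225  0.02 ]
scene (435, 350) [ 0.625 -0.332  0.   ] [ 0.61  -0.347  0.02 ]
scene (510, 348) [ 0.734 -0.385  0.   ] [ 0.714 -0.398  0.02 ]
```

```bash
cat > fit.py <<'E'
from h import *
from scipy.spatial.transform import Rotation as R
rng=np.random.default_rng(0)
A=[];B=[];Z=[]
n=0
rows=[]
for i in range(150):
    rad=rng.uniform(.4,.8);yaw=rng.uniform(-.6,.6);z=rng.uniform(.0,.45);tilt=rng.uniform(-.5,.3)
    # tool dir in radial plane
    p=[rad*np.cos(yaw),rad*np.sin(yaw),z]
    rot=R.from_euler('z',yaw)*R.from_euler('y',np.pi+tilt)
    q=rot.as_quat()[[3,0,1,2]]
    j=planner.solve_ik(p,q)
    if j is None: continue
    rows.append((rad,z,yaw,*j))
rows=np.array(rows);print(len(rows))
print("q1-yaw",np.abs(rows[:,3]-rows[:,2]).max(),"q5",np.abs(rows[:,7]).max())
ok=np.abs(rows[:,7])<.01; rows=rows[ok]
q2,q3,q4=rows[:,4],rows[:,5],rows[:,6]
for s in(1,-1):
  a=q2;b=q2+s*q3
  for s4 in(1,-1):
    c=b+s4*q4
    M=np.r_[np.c_[np.ones_like(a),np.zeros_like(a),np.sin(a),np.cos(a),np.sin(b),np.cos(b),np.sin(c),np.cos(c)],
            np.c_[np.zeros_like(a),np.ones_like(a),np.cos(a),-np.sin(a),np.cos(b),-np.sin(b),np.cos(c),-np.sin(c)]]
    y=np.r_[rows[:,0],rows[:,1]]
    x,res,_,_=np.linalg.lstsq(M,y,rcond=None);print(s,s4,x.round(4),np.abs(M@x-y).max())
E
python3 fit.py
```

```text
144
q1-yaw 3.3306690738754696e-16 q5 0.0
1 1 [ 0.1028  0.0778  0.2997  0.8363  0.1435 -0.552   0.0702  0.1786] 0.2897397124039054
1 -1 [ 0.2157  0.2197 -0.1417  0.6636 -0.0487 -0.2896  0.1713  0.3217] 0.24677887755348626
-1 1 [-0.      0.2834  0.5215 -0.      0.076   0.4407  0.      0.4638] 8.881784197001252e-16
-1 -1 [ 0.0552  0.0929  0.3786  0.0388 -0.1747  0.5574  0.1544  0.1043] 0.16662942222738217
```

```bash
cat > clamp.py <<'E'
from h import *
L=np.array([[121,55],[-54,116],[-16,113]])/1000.
W=np.array([[.62162,-.03341],[.47516,-.14775],[.5015,-.1141]])
def kab(L,W,w):
    w=np.array(w,float)/sum(w);a=w@L;b=w@W
    l=L-a;m=W-b
    th=np.arctan2((w*(l[:,0]*m[:,1]-l[:,1]*m[:,0])).sum(),(w*(l*m).sum(1)).sum())
    c,s=np.cos(th),np.sin(th);Rm=np.array([[c,-s],[s,c]]);return th,b-Rm@a,Rm
E
cat > ov.py <<'E'
from clamp import *
import sys
def overlay(th,t,name,gap=.100):
    c,s=np.cos(th),np.sin(th)
    def w(x,y,z): return [t[0]+(c*x-s*y)/1e3,t[1]+(s*x+c*y)/1e3,z/1e3]
    for cam,box,k in(("top",(285,145,475,330),3),("scene",(240,205,440,405),3)):
        d=cams.get_image(cam);x0,y0,x1,y1=box
        im=cv2.resize(d["color"][y0:y1,x0:x1],None,fx=k,fy=k,interpolation=2)[:,:,::-1].copy()
        def px(p): 
            q=(proj(d,p)-[x0,y0]+.5)*k-.5; return tuple(int(round(v)) for v in q)
        def poly(pts,col): 
            cv2.polylines(im,[np.array([px(w(*p)) for p in pts],np.int32)],True,col,1)
        r=lambda X0,X1,Y0,Y1,z:[(X0,Y0,z),(X1,Y0,z),(X1,Y1,z),(X0,Y1,z)]
        poly(r(-64,-44,40,117,45),(0,0,255));poly(r(-22,-10,24,114,44),(255,0,255))
        poly(r(0,gap*1e3,-9,9,36),(0,255,255))
        poly([(0,-84,47),(0,-32,47),(0,-32,14),(0,-84,14)],(255,0,0))
        G=gap*1e3
        poly([(G,-84,47),(G,-32,47),(G,-32,14),(G,-84,14)],(255,0,0))
        poly(r(0,80,-76,-40,10),(0,128,255))
        a=np.linspace(0,6.28,30);poly([(121+16*np.cos(q),55+16*np.sin(q),78) for q in a],(0,0,255))
        poly([(10,-86,10),(90,-86,10),(90,-22,10),(10,-22,10)],(0,255,0))
        cv2.imwrite(f"pics/{name}_{cam}.png",im)
if __name__=="__main__":
    th,t,Rm=kab(L,W,[1,1,1]);print(np.degrees(th),t,(L@Rm.T+t-W)*1e3)
    overlay(th,t,"ov1")
E
python3 ov.py
```

```text
57.0409035948716 [ 0.60294225 -0.16418648] [[ 1.00285794  0.67189405]
 [ 1.07321909  1.36298893]
 [-2.07607703 -2.03488298]]
```

View pics/ov1_top.png

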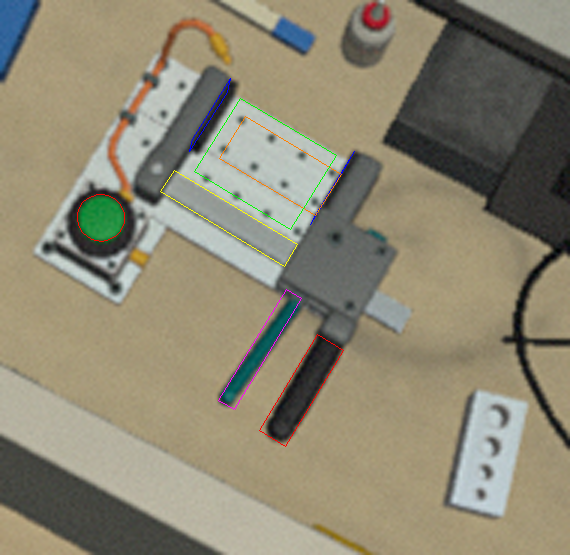

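View pics/ov1_scene.png

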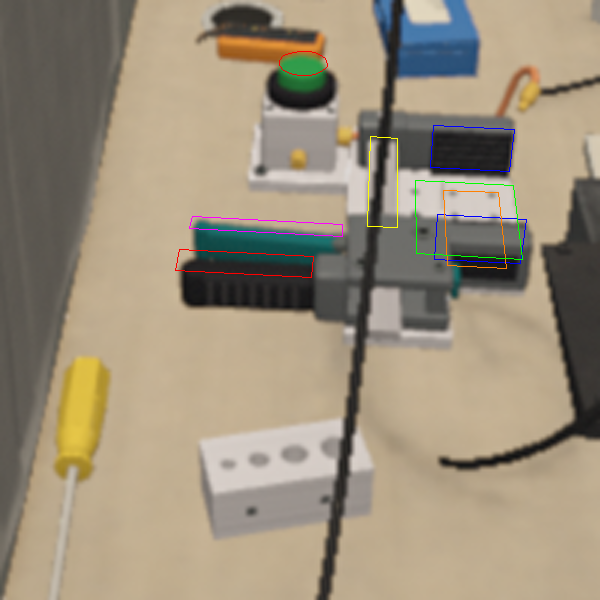

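Run:
```python
from clamp import *
d=cams.get_image("top");hsv=cv2.cvtColor(d["color"],cv2.COLOR_RGB2HSV)
m=cv2.inRange(hsv,(0,0,120),(180,45,255))
pts=[]
for u in range(342,374):
    # plate lower edge: last bright low-sat pixel going downward before desk
    col=m[195:260,u]; v=np.where(col)[0]
    # take from expected line
    ev=221.7+ (u-338)*(24.3/41.7)  # bar centreline approx
    for vv in range(int(ev),int(ev)+25):
        if not m[vv,u]: pts.append((u,vv));break
pts=np.array(pts,float);print(pts[:,1])
W=np.array([onz(d,u,v,.010)[:2] for u,v in pts])
k=np.polyfit(W[:,1],W[:,0],1);r=W[:,0]-np.polyval(k,W[:,1])
g=abs(r)<.003;k=np.polyfit(W[g,1],W[g,0],1);print(g.sum(),"line dir deg",np.degrees(np.arctan2(1,k[0])),r[g].std())
th,t,Rm=kab(np.array(L),np.array(globals()['W']) if 0 else np.array([[.62162,-.03341],[.47516,-.14775],[.5015,-.1141]]),[1,1,1])
print("clamp y of edge",((W[g]-t)@Rm)[:,1].round(4))
# block, refined: side
bt=[onz(d,u,v,.032) for u,v in((434.4823,313.33),(443.3,273.6),(461.5,277.67),(452.7,317.4))]
# bores in block: dark blobs
x=cv2.inRange(hsv,(0,0,0),(180,255,135));
cs=cv2.findContours(x[268:322,436:462],cv2.RETR_LIST,cv2.CHAIN_APPROX_NONE)[0]
for c in cs:
    if cv2.contourArea(c)>2: 
        M=cv2.moments(c);print(M['m00'],M['m10']/M['m00']+436,M['m01']/M['m00']+268,onz(d,M['m10']/M['m00']+436,M['m01']/M['m00']+268,.032))
im=cv2.resize(d["color"][262:327,425:475],None,fx=9,fy=9,interpolation=0);cv2.imwrite("pics/blk.png",im[:,:,::-1])
e=cams.get_image("scene");im=cv2.resize(e["color"][335:395,295:375],None,fx=9,fy=9,interpolation=0);cv2.imwrite("pics/blks.png",im[:,:,::-1])
```

```text
[224. 224. 225. 225. 226. 226. 227. 228. 228. 229. 229. 230. 231. 231.
 232. 232. 233. 233. 234. 235. 235. 236. 236. 237. 238. 238. 239. 239.
 240. 240. 241. 242.]
32 line dir deg 58.026674850916535 0.0006452733396964259
clamp y of edge [0.0277 0.0266 0.0273 0.0262 0.0269 0.0258 0.0266 0.0273 0.0262 0.0269
 0.0258 0.0265 0.0272 0.0261 0.0269 0.0257 0.0265 0.0253 0.0261 0.0268
 0.0257 0.0264 0.0253 0.026  0.0268 0.0256 0.0264 0.0253 0.026  0.0249
 0.0256 0.0263]
10.5 442.1111111111111 315.22222222222223 [ 0.42397019 -0.28103932  0.032     ]
3.5 444.9047619047619 309.0952380952381 [ 0.43624772 -0.2874522   0.032     ]
4.5 447.14814814814815 301.5925925925926 [ 0.45139345 -0.29293162  0.032     ]
7.5 449.44444444444446 292.6666666666667 [ 0.46951921 -0.29871992  0.032     ]
10.5 452.2063492063492 282.53968253968253 [ 0.49019918 -0.30564791  0.032     ]
32.5 438.91282051282053 287.574358974359 [ 0.48038473 -0.27773208  0.032     ]
5.0 460.23333333333335 269.46666666666664 [ 0.51690838 -0.32386739  0.032     ]
```

View pics/blk.png

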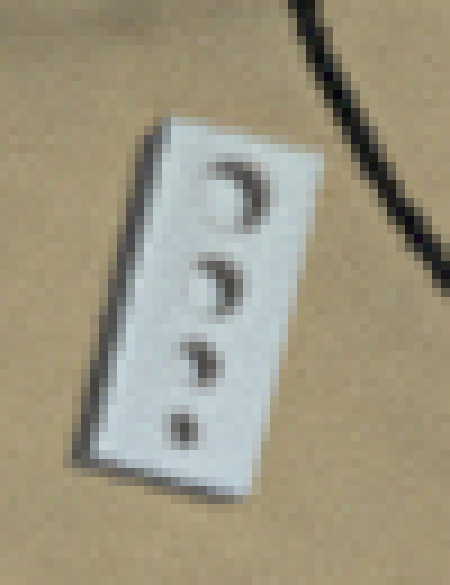

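View pics/blks.png

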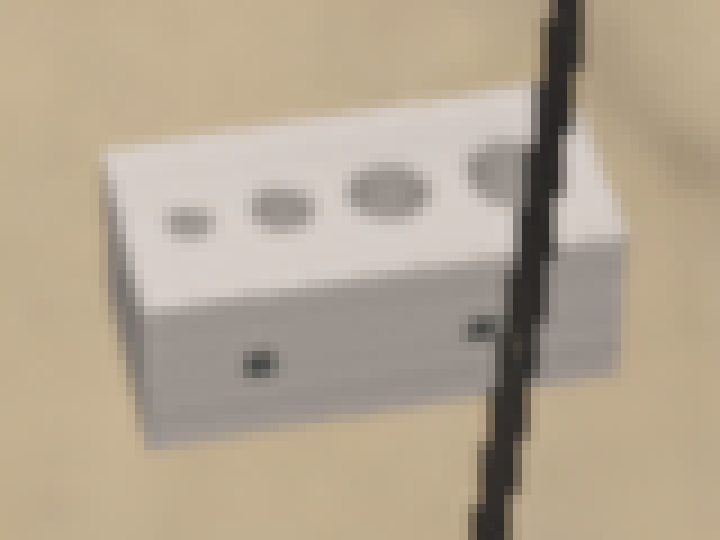

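Run:
```python
from h import *
d=cams.get_image("top");e=cams.get_image("scene")
print("scene end on z0",onz(e,336,468,0), proj(d,onz(e,336,468,0)))
for p in((535,350),(585,388),(455,258),(515,333)): print(p,tri(d,p,e,(336,468)))
# points along cable: match with top (cable seg 455,258->640,225 ; 457,255->515,333)
for sp in((347,370),(362,300),(375,200),(385,100),(410,30)):
    o,r=ray(e,*sp)
    print(sp,[(round(k,2),(o+k*r).round(2),proj(d,o+k*r).round()) for k in(.2,.3,.4,.5,.6,.7)])
print("desk cord",onz(e,390,358,0),proj(d,onz(e,390,358,0)))
c=[(168,118),(323,155),(250,495),(92,465)]
P=np.array([onz(d,425+(a-4)/9,262+(b-4)/9,.032)[:2] for a,b in c]);print(P,P.mean(0),[np.linalg.norm(P[i]-P[(i+1)%4]) for i in range(4)])
x=(P[0]+P[1]-P[2]-P[3]);print(np.degrees(np.arctan2(x[1],x[0])))
cs=[(105,152),(540,85),(628,240),(148,315)]
S=np.array([onz(e,295+(a-4)/9,335+(b-4)/9,.032)[:2] for a,b in cs]);print("scene",S,S.mean(0),[np.linalg.norm(S[i]-S[(i+1)%4]) for i in range(4)])
im=cv2.resize(d["color"][200:400,440:640],None,fx=3,fy=3);cv2.imwrite("pics/cab.png",im[:,:,::-1])
```

```text
scene end on z0 [ 0.38671763 -0.43449208  0.        ] [513.74698465 332.74284987]
(535, 350) (array([ 0.35988259, -0.4610389 ,  0.05163823]), np.float64(0.019703806871661025))
(585, 388) (array([ 0.30759798, -0.51495041,  0.1573999 ]), np.float64(0.055410932354295186))
(455, 258) (array([ 0.50871525, -0.34519734, -0.16971061]), np.float64(0.1278195875089092))
(515, 333) (array([ 0.38592959, -0.43609922,  0.00277727]), np.float64(0.0002847677820234689))
(347, 370) [(0.2, array([ 0.28, -0.62,  0.4 ]), array([745., 398.])), (0.3, array([ 0.32, -0.56,  0.32]), array([668., 369.])), (0.4, array([ 0.36, -0.5 ,  0.25]), array([603., 346.])), (0.5, array([ 0.39, -0.44,  0.17]), array([548., 326.])), (0.6, array([ 0.43, -0.38,  0.1 ]), array([500., 308.])), (0.7, array([ 0.47, -0.32,  0.02]), array([458., 293.]))]
(362, 300) [(0.2, array([ 0.29, -0.61,  0.42]), array([749., 390.])), (0.3, array([ 0.34, -0.55,  0.36]), array([671., 357.])), (0.4, array([ 0.38, -0.48,  0.3 ]), array([603., 330.])), (0.5, array([ 0.43, -0.42,  0.23]), array([545., 306.])), (0.6, array([ 0.47, -0.35,  0.17]), arr
[... 1092 characters left out ...]
.])), (0.7, array([ 0.67, -0.14,  0.45]), array([392., 126.]))]
desk cord [ 0.5519301  -0.31299482  0.        ] [450.56245643 255.26956499]
[[ 0.50681572 -0.28812447]
 [ 0.4976229  -0.32307948]
 [ 0.42086215 -0.30168016]
 [ 0.42830921 -0.26634175]] [ 0.46340249 -0.29480646] [np.float64(0.03614360274363203), np.float64(0.07968779324424877), np.float64(0.03611456836507042), np.float64(0.08147244029276349)]
-15.542010424340296
scene [[ 0.42869264 -0.26855978]
 [ 0.5007434  -0.28893569]
 [ 0.49486017 -0.32598102]
 [ 0.41877787 -0.30397572]] [ 0.46076852 -0.29686305] [np.float64(0.07487649330781157), np.float64(0.03750958918666812), np.float64(0.0792006904620062), np.float64(0.03677760349109095)]
```

View pics/cab.png

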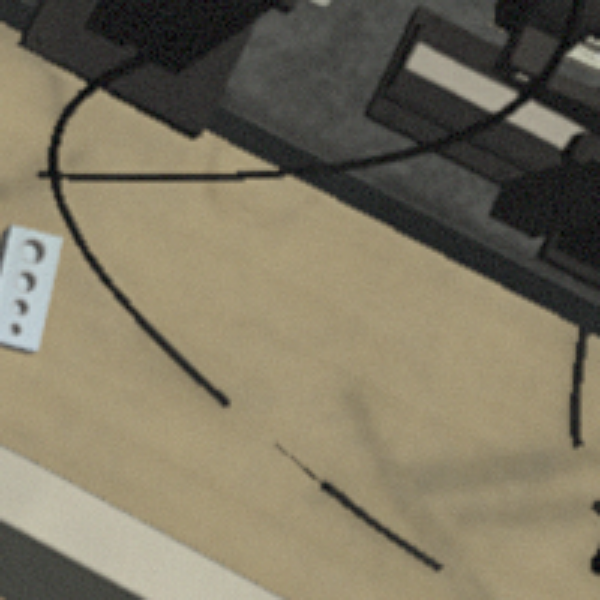

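Run:
```python
from h import *
d=cams.get_image("top");e=cams.get_image("scene")
# scene cable polyline by rows: darkest pixel near line
g=cv2.cvtColor(e["color"],cv2.COLOR_RGB2GRAY)
sc=[]
prev=336
for v in range(466,2,-4):
    seg=g[v,max(prev-9,0):prev+10];x=np.where(seg<seg.min()+25)[0].mean()+max(prev-9,0);prev=int(round(x));sc.append((x,v))
sc=np.array(sc);print(sc[::10])
tc=cv2.cvtColor(d["color"],cv2.COLOR_RGB2GRAY)
crop=[(225,402),(190,370),(150,328),(120,293),(95,260),(75,225),(60,195),(53,165),(55,135),(65,110),(80,88),(100,72),(125,60)]
for c in crop:
    p=(440+c[0]/3,200+c[1]/3)
    best=min(((tri(d,p,e,tuple(s))[1],tuple(s)) for s in sc),key=lambda a:a[0])
    print(np.round(p),tri(d,p,e,best[1])[0].round(3),round(best[0]*1e3,1),best[1])
im=cv2.resize(e["color"][0:240,330:570],None,fx=2.5,fy=2.5);cv2.imwrite("pics/cabs.png",im[:,:,::-1])
```

```text
[[335.5 466. ]
 [343.  426. ]
 [350.  386. ]
 [356.  346. ]
 [361.  306. ]
 [366.  266. ]
 [370.5 226. ]
 [374.5 186. ]
 [379.  146. ]
 [384.5 106. ]
 [394.5  66. ]
 [410.   26. ]]
[515. 334.] [ 0.385 -0.435  0.006] 1.6 (np.float64(335.5), np.float64(466.0))
[503. 323.] [ 0.406 -0.411  0.009] 0.1 (np.float64(340.5), np.float64(442.0))
[490. 309.] [ 0.434 -0.38   0.028] 0.6 (np.float64(347.0), np.float64(406.0))
[480. 298.] [ 0.456 -0.355  0.053] 0.5 (np.float64(352.0), np.float64(374.0))
[472. 287.] [ 0.476 -0.332  0.083] 0.8 (np.float64(357.0), np.float64(342.0))
[465. 275.] [ 0.494 -0.31   0.124] 0.8 (np.float64(361.0), np.float64(306.0))
[460. 265.] [ 0.509 -0.294  0.156] 0.4 (np.float64(364.0), np.float64(278.0))
[458. 255.] [ 0.521 -0.281  0.198] 0.1 (np.float64(368.0), np.float64(246.0))
[458. 245.] [ 0.531 -0.271  0.247] 0.1 (np.float64(372.0), np.float64(210.0))
[462. 237.] [ 0.536 -0.267  0.291] 1.1 (np.float64(375.0), np.float64(178.0))
[467. 229.] [ 0.54  -0.265  0.333] 0.2 (np.float64(379.0), np.float64(146.0))
[473. 224.] [ 0.542 -0.267  0.37 ] 1.1 (np.float64(383.0), np.float64(118.0))
[482. 220.] [ 0.541 -0.272  0.396] 0.4 (np.float64(386.0), np.float64(98.0))
```

View pics/cabs.png

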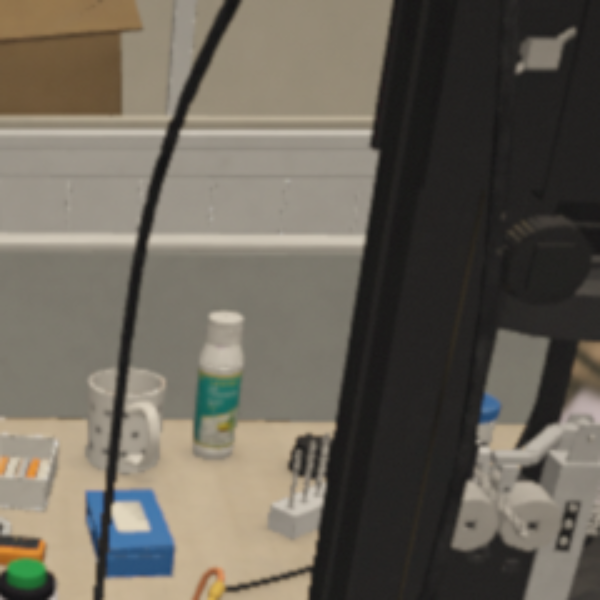

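Run:
```python
import cv2
t=cv2.imread("pics/top0.png");s=cv2.imread("pics/scene0.png")
cv2.imwrite("pics/col_t.png",cv2.resize(t[0:250,350:640],None,fx=2.4,fy=2.4,interpolation=2))
cv2.imwrite("pics/col_s.png",cv2.resize(s[150:380,380:640],None,fx=2.6,fy=2.6,interpolation=2))
```

```text
(no output)
```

View pics/col_t.png

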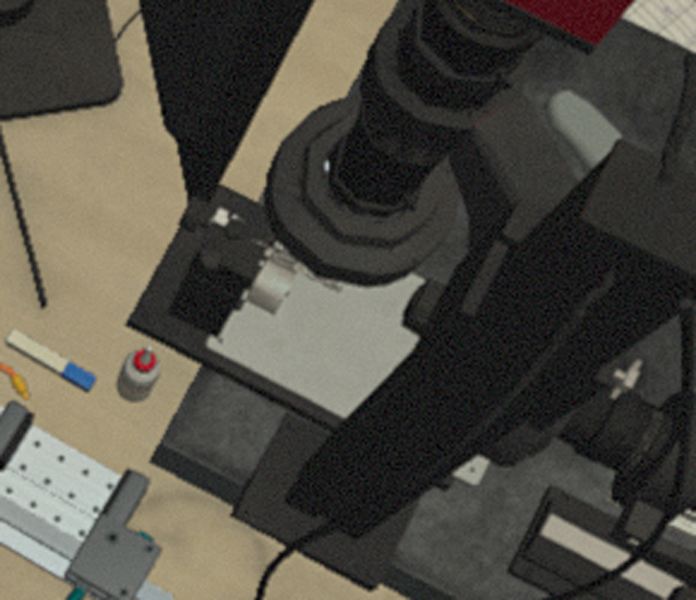

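View pics/col_s.png

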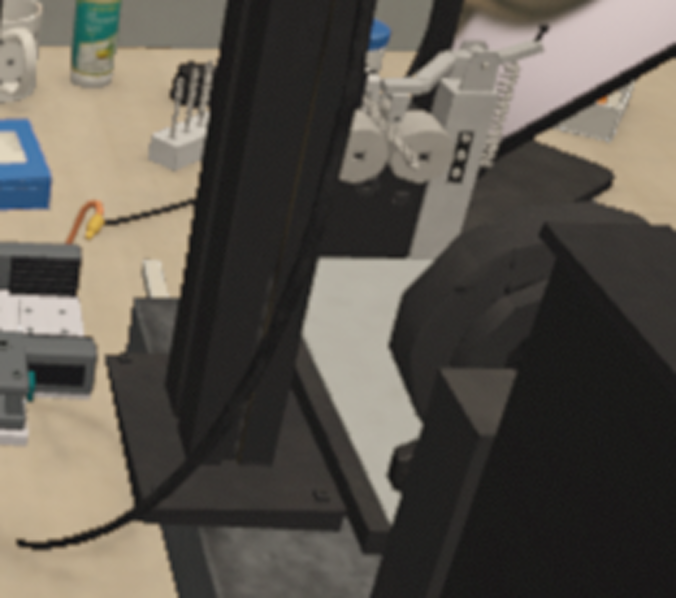

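```bash
cat > g.py <<'E'
from h import *
from scipy.spatial.transform import Rotation as R
TH=np.radians(57.5); T0=np.array([.6030,-.1642])
def w(x,y,z=None):
    c,s=np.cos(TH),np.sin(TH);p=T0+np.array([c*x-s*y,s*x+c*y])/1e3
    return p if z is None else np.r_[p,z/1e3]
def quat(yaw,tilt=0,flip=False):
    """gx along yaw; body leans to -gx by tilt; jaws along gy"""
    gx=np.array([np.cos(yaw),np.sin(yaw),0]);gy=np.array([-np.sin(yaw),np.cos(yaw),0])
    z=gx*np.sin(tilt)-np.array([0,0,np.cos(tilt)]);y=-gy if flip else gy
    return R.from_matrix(np.c_[np.cross(y,z),y,z]).as_quat()[[3,0,1,2]]
BC=np.array([.4630,-.2953]);BY=np.radians(-15.5);TILT=np.radians(6)
gx=np.array([np.cos(BY),np.sin(BY)]);gy=np.array([-np.sin(BY),np.cos(BY)])
OFF=.026
PK=BC-OFF*gx
def st():
    s=arm.sense();print("t %.2f tcp %s f %s op %.4f q %s"%(s["time"],s["tool_pos"].round(4),s["force"].round(1),s["opening"],s["joint_positions"].round(2)))
    return s
E
python3 - <<'E'
from g import *
ik=lambda p,q:(lambda j:None if j is None else j.round(2))(planner.solve_ik(p,q))
up=[.207,.563,.45]
print("up",ik(up,arm.sense()["eef_rot"]))
for f in(0,1):
    print("flip",f)
    print(" pick hi",ik(np.r_[PK,.42],quat(BY,TILT,f)),"lo",ik(np.r_[PK,.005],quat(BY,TILT,f)))
    print(" place",ik(w(19,-58,16),quat(TH,TILT,f)), ik(w(19,-58,100),quat(TH,TILT,f)))
    for k in(90,-90):
        print(" handle",k,ik(w(-46,68,8),quat(TH+np.radians(k),0,f)))
        print(" button",k,ik(w(121,55,71),quat(TH+np.radians(k),0,f)))
print(PK,w(121,55),w(0,0),w(19,-58),w(-46,68))
E
```

```text
up [ 1.22  0.34  0.49  1.72 -0.    1.57]
flip 0
 pick hi [-0.6   0.07  0.08  1.48  0.03 -0.33] lo [-0.6   0.31 -0.64  0.52  0.03 -0.33]
 place [-0.31  0.6  -0.13  0.82  0.1  -1.32] [-0.31  0.52 -0.04  0.98  0.1  -1.32]
 handle 90 [-0.31  0.41 -0.47  0.69  0.   -2.88]
 button 90 [-0.05  0.46 -0.22  0.9   0.   -2.63]
 handle -90 [-0.31  0.41 -0.47  0.69  0.    0.26]
 button -90 [-0.05  0.46 -0.22  0.9   0.    0.51]
flip 1
 pick hi [-0.6   0.07  0.08  1.48  0.03  2.81] lo [-0.6   0.31 -0.64  0.52  0.03  2.81]
 place [-0.31  0.6  -0.13  0.82  0.1   1.83] [-0.31  0.52 -0.04  0.98  0.1   1.83]
 handle 90 [-0.31  0.41 -0.47  0.69  0.    0.26]
 button 90 [-0.05  0.46 -0.22  0.9   0.    0.51]
 handle -90 [-0.31  0.41 -0.47  0.69  0.   -2.88]
 button -90 [-0.05  0.46 -0.22  0.9   0.   -2.63]
[ 0.43794561 -0.2883518 ] [ 0.62162672 -0.03259816] [ 0.603  -0.1642] [ 0.6621254  -0.17933894] [ 0.5209336  -0.16645963]
```

Run:
```python
from g import *
p=arm.sense()["tool_pos"]
arm.move_linear([p[0],p[1],.44],v=.3);st()
arm.move_pose(np.r_[PK,.42],quat(BY,TILT));st()
arm.move_gripper(.062);st()
arm.move_linear(np.r_[PK,.15],v=.25);st()
for n in("scene","top"):
    d=cams.get_image(n);c=d["color"][180:420,200:520] if n=="scene" else d["color"][180:380,340:560]
    cv2.imwrite(f"pics/a_{n}.png",cv2.resize(c,None,fx=2.2,fy=2.2)[:,:,::-1])
```

```text
t 1.64 tcp [0.2073 0.563  0.4387] f [ 0.3  0.3 -0.6] op 0.0854 q [ 1.22  0.34  0.45  1.69 -0.    1.57]
t 4.73 tcp [ 0.4383 -0.2879  0.42  ] f [0.5 0.2 0.4] op 0.0854 q [-0.6   0.07  0.08  1.48  0.03 -0.33]
t 5.10 tcp [ 0.438  -0.2882  0.4199] f [0.2 1.  0.4] op 0.0620 q [-0.6   0.07  0.08  1.48  0.03 -0.33]
t 6.33 tcp [ 0.4387 -0.2889  0.1512] f [ 0.1 -0.5  0.3] op 0.0619 q [-0.6   0.14 -0.46  0.87  0.03 -0.33]
```

View pics/a_scene.png

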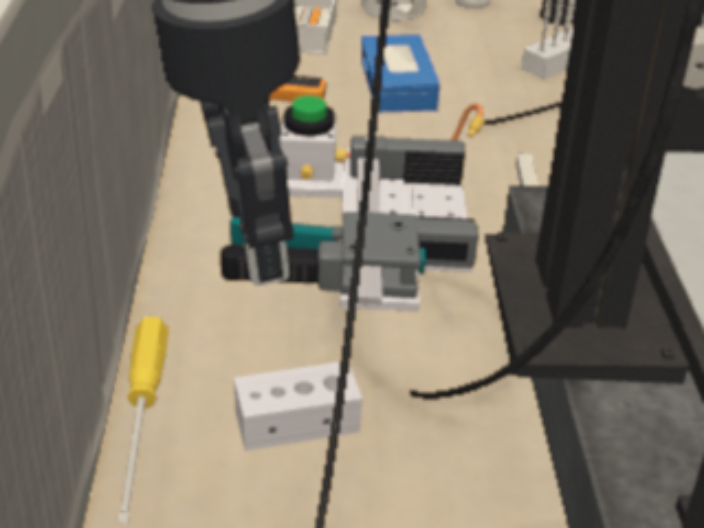

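View pics/a_top.png

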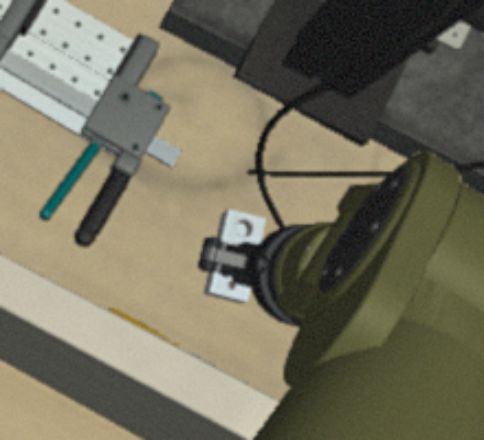

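Run:
```python
from g import *
arm.move_linear(np.r_[PK,.05],v=.15);st()
arm.move_linear(np.r_[PK,.005],v=.08);st()
arm.move_gripper(.030,80);st()
for n in("scene",):
    d=cams.get_image(n);c=d["color"][180:420,200:520]
    cv2.imwrite(f"pics/b_{n}.png",cv2.resize(c,None,fx=2.2,fy=2.2)[:,:,::-1])
```

```text
t 7.25 tcp [ 0.4386 -0.2888  0.0508] f [ 0.3 -0.3 -0.1] op 0.0621 q [-0.6   0.25 -0.59  0.63  0.03 -0.33]
t 7.96 tcp [ 0.4382 -0.2885  0.0052] f [ 0.1  0.1 -0.1] op 0.0618 q [-0.6   0.31 -0.64  0.52  0.03 -0.33]
t 8.32 tcp [ 0.4385 -0.2888  0.0059] f [-0.9  1.2  4.9] op 0.0348 q [-0.6   0.31 -0.64  0.52  0.03 -0.33]
```

View pics/b_scene.png

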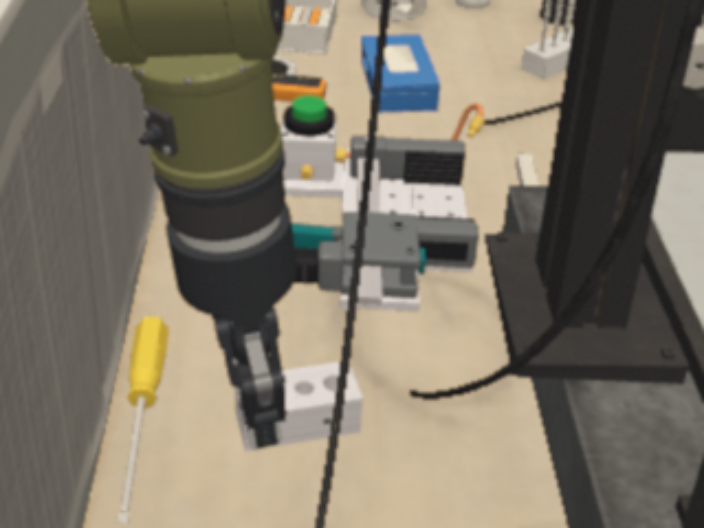

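Run:
```python
from g import *
arm.move_linear(np.r_[PK,.022],v=.08);st()
A=PK+.06*gy
arm.move_linear(np.r_[A,.024],v=.12);st()
arm.move_linear(np.r_[A+.01*gy,.10],v=.15);st()
for n in("scene",):
    d=cams.get_image(n);c=d["color"][180:420,200:520]
    cv2.imwrite(f"pics/c_{n}.png",cv2.resize(c,None,fx=2.2,fy=2.2)[:,:,::-1])
```

```text
t 8.73 tcp [ 0.4383 -0.2886  0.0224] f [-0.2 -0.5 -2.7] op 0.0348 q [-0.6   0.29 -0.62  0.56  0.03 -0.33]
t 9.38 tcp [ 0.454  -0.2306  0.0239] f [-0.2  0.4 -2.2] op 0.0352 q [-0.48  0.26 -0.66  0.55  0.02 -0.21]
t 10.04 tcp [ 0.4562 -0.2211  0.0995] f [-0.   0.4 -1.5] op 0.0346 q [-0.46  0.16 -0.58  0.74  0.02 -0.19]
```

View pics/c_scene.png

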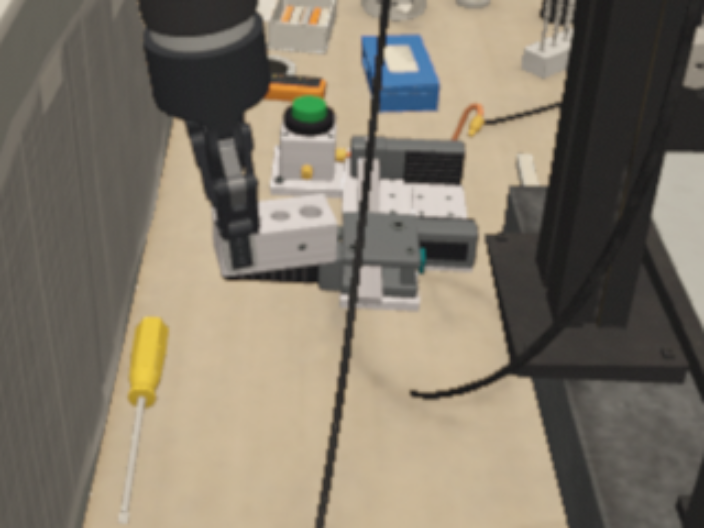

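Run:
```python
from g import *
arm.move_pose([.525,-.14,.105],quat(TH,TILT));st()
arm.move_linear(w(19,-58,105),quat(TH,TILT),v=.2);st()
arm.dwell(.2);st()
for n in("scene","top"):
    d=cams.get_image(n);c=d["color"][180:380,240:500] if n=="scene" else d["color"][140:330,280:480]
    cv2.imwrite(f"pics/d_{n}.png",cv2.resize(c,None,fx=3,fy=3)[:,:,::-1])
```

```text
t 11.14 tcp [ 0.5243 -0.1401  0.1042] f [ 0.4  0.7 -2.6] op 0.0346 q [-0.32  0.27 -0.41  0.86  0.1  -1.32]
t 12.01 tcp [ 0.661  -0.1792  0.1045] f [ 0.1 -1.1 -1.4] op 0.0348 q [-0.31  0.52 -0.04  0.99  0.1  -1.32]
t 12.21 tcp [ 0.6612 -0.1791  0.1052] f [-0.2 -0.3 -2.1] op 0.0348 q [-0.31  0.52 -0.04  0.99  0.1  -1.32]
```

View pics/d_scene.png

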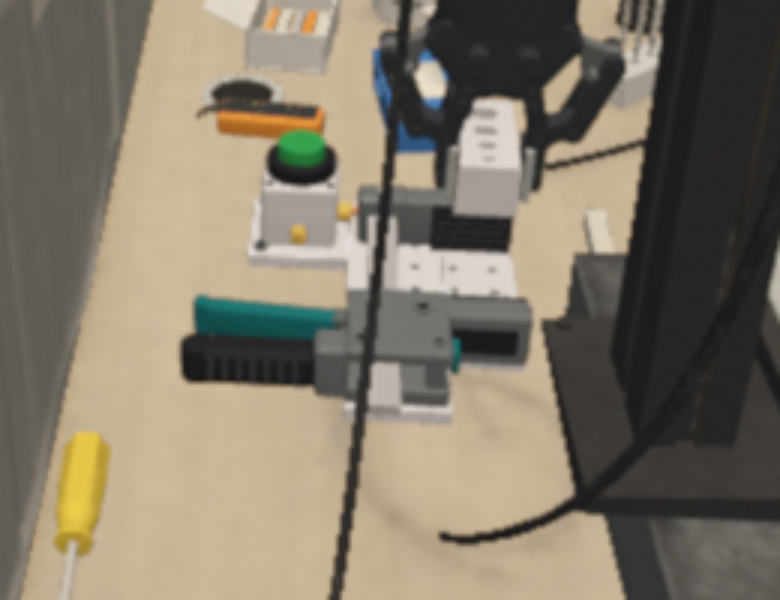

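View pics/d_top.png

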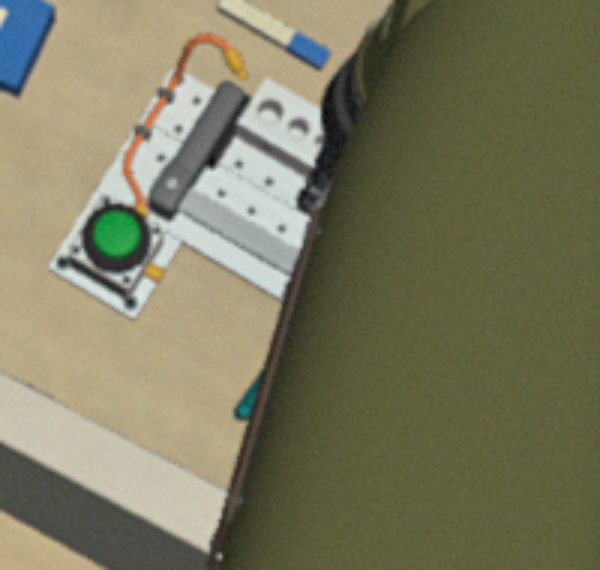

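Run:
```python
from g import *
d=cams.get_image("top")
def cl(p): 
    c,s=np.cos(TH),np.sin(TH);q=p[:2]-T0;return np.array([c*q[0]+s*q[1],-s*q[0]+c*q[1]])*1e3
for a in((265,79),(238,118)): print("block far corners",cl(onz(d,280+a[0]/3,140+a[1]/3,.132)))
# pad front top edge (dark) & jaw
for a in((247,97),(213,165)): print("slide pad top edge",cl(onz(d,280+a[0]/3,140+a[1]/3,.047)))
```

```text
block far corners [ 84.35579733 -73.39933636]
block far corners [ 85.94234602 -41.53271349]
slide pad top edge [ 95.89737793 -82.45802345]
slide pad top edge [ 91.07953031 -27.92092238]
```

Run:
```python
from g import *
arm.move_linear(w(18.5,-58,60),v=.15);st()
arm.move_linear(w(18.5,-58,30),v=.08);st()
arm.move_linear(w(18.5,-58,20),v=.05);st()
arm.move_linear(w(18.5,-58,16),v=.03);s=st()
d=cams.get_image("scene");c=d["color"][200:320,320:450];cv2.imwrite("pics/e_s.png",cv2.resize(c,None,fx=4.5,fy=4.5)[:,:,::-1])
```

```text
t 12.81 tcp [ 0.6614 -0.1796  0.0597] f [-0.5 -0.8 -1.4] op 0.0345 q [-0.31  0.56 -0.09  0.9   0.1  -1.32]
t 13.33 tcp [ 0.6614 -0.1796  0.0293] f [-0.2  0.3 -1.6] op 0.0344 q [-0.31  0.58 -0.12  0.84  0.1  -1.32]
t 13.68 tcp [ 0.6615 -0.1796  0.0196] f [ 0.1  1.1 -1.4] op 0.0348 q [-0.31  0.59 -0.13  0.82  0.1  -1.32]
t 13.97 tcp [ 0.662  -0.1798  0.0161] f [ 0.3  0.  -2. ] op 0.0349 q [-0.31  0.6  -0.13  0.82  0.1  -1.32]
```

View pics/e_s.png

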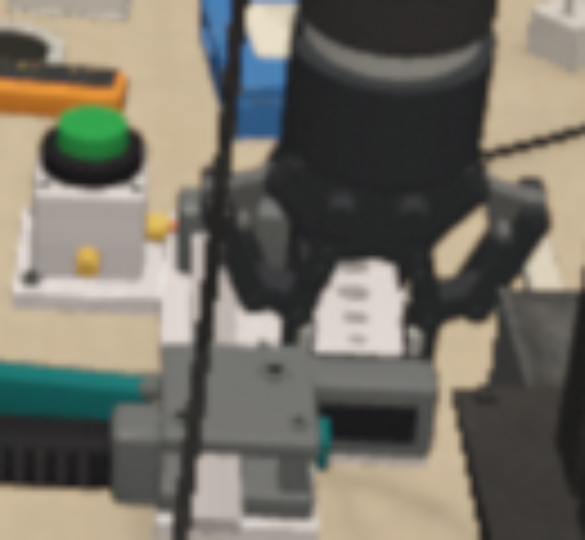

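Run:
```python
from g import *
for z in(15,14,13,12):
    arm.move_linear(w(18.5,-58,z),v=.03);arm.dwell(.05);s=st()
    if s["force"][2]>2: break
arm.move_gripper(.050);st()
arm.move_linear(w(18.5,-58,70),v=.12);st()
arm.move_linear(w(-30,10,150),quat(TH,0),v=.25);st()
arm.move_pose(w(-46,75,160),quat(TH-np.pi/2,0));st()
for n in("scene","top"):
    d=cams.get_image(n);c=d["color"][200:380,270:450] if n=="scene" else d["color"][140:330,280:480]
    cv2.imwrite(f"pics/f_{n}.png",cv2.resize(c,None,fx=3.1,fy=3.1)[:,:,::-1])
```

```text
t 14.32 tcp [ 0.662  -0.1798  0.016 ] f [-2.7  0.6  5.5] op 0.0344 q [-0.31  0.6  -0.13  0.82  0.1  -1.32]
t 14.62 tcp [ 0.6619 -0.1797  0.0149] f [0.1 0.3 1.2] op 0.0502 q [-0.31  0.6  -0.13  0.81  0.1  -1.32]
t 15.22 tcp [ 0.6617 -0.1797  0.0698] f [ 0.4 -0.6 -0.4] op 0.0500 q [-0.31  0.55 -0.08  0.92  0.1  -1.32]
t 15.84 tcp [ 0.5788 -0.184   0.1492] f [-0.7 -0.1 -1.1] op 0.0500 q [-0.31  0.37 -0.16  1.04  0.   -1.31]
t 17.24 tcp [ 0.5151 -0.1627  0.1593] f [-0.5 -0.5 -0.3] op 0.0498 q [-0.31  0.24 -0.31  1.02  0.    0.26]
```

View pics/f_scene.png

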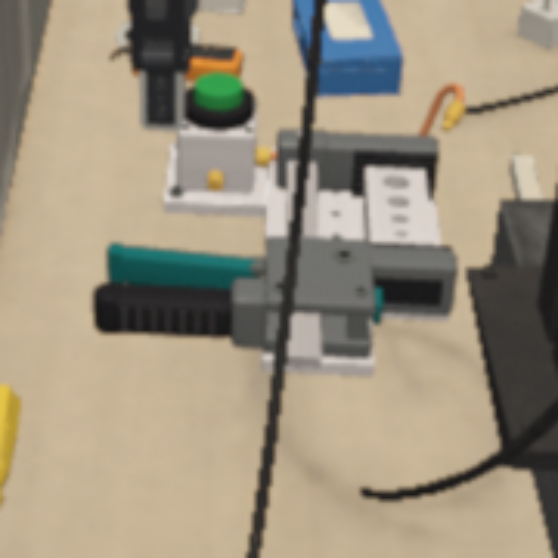

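View pics/f_top.png

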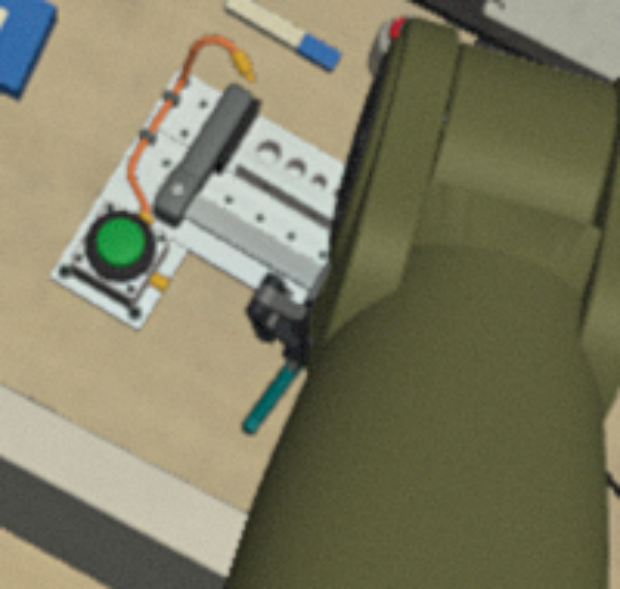

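Run:
```python
from g import *
arm.move_gripper(.080,30)
arm.move_linear(w(-45,68,60),v=.15)
d=cams.get_image("scene");c=d["color"][200:380,250:430]
cv2.imwrite("pics/g0.png",cv2.resize(c,None,fx=3.1,fy=3.1)[:,:,::-1])
arm.move_linear(w(-45,68,9),v=.10);st()
d=cams.get_image("scene");c=d["color"][200:380,250:430]
cv2.imwrite("pics/g1.png",cv2.resize(c,None,fx=3.1,fy=3.1)[:,:,::-1])
```

```text
t 19.27 tcp [ 0.5218 -0.1657  0.0094] f [-0.6 -0.3  1.3] op 0.0796 q [-0.31  0.41 -0.47  0.7  -0.    0.26]
```

View pics/g1.png

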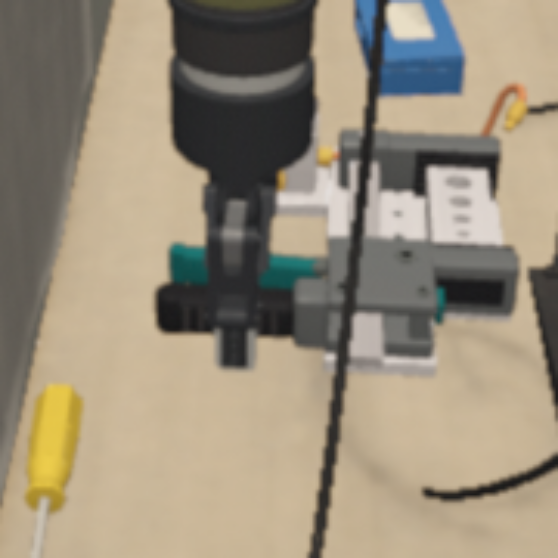

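Fingers straddle the handle and trigger cleanly. First squeeze.

Run:
```python
from g import *
arm.move_gripper(.034,40);arm.dwell(.1);s=st();print(s["ft_torque"])
d=cams.get_image("scene");c=d["color"][200:380,250:430]
cv2.imwrite("pics/h1.png",cv2.resize(c,None,fx=3.1,fy=3.1)[:,:,::-1])
arm.move_gripper(.080);st()
arm.dwell(.1)
d=cams.get_image("scene");c=d["color"][200:380,250:430]
cv2.imwrite("pics/h2.png",cv2.resize(c,None,fx=3.1,fy=3.1)[:,:,::-1])
```

```text
t 19.89 tcp [ 0.5218 -0.1681  0.0118] f [-7.7 -5.3 20.2] op 0.0362 q [-0.31  0.4  -0.47  0.7  -0.    0.26]
[-0.89508452  1.5823853   0.17958571]
t 20.44 tcp [ 0.5214 -0.1655  0.0088] f [ 1.2  0.9 -0.4] op 0.0799 q [-0.31  0.41 -0.47  0.7   0.    0.26]
```

View pics/h1.png

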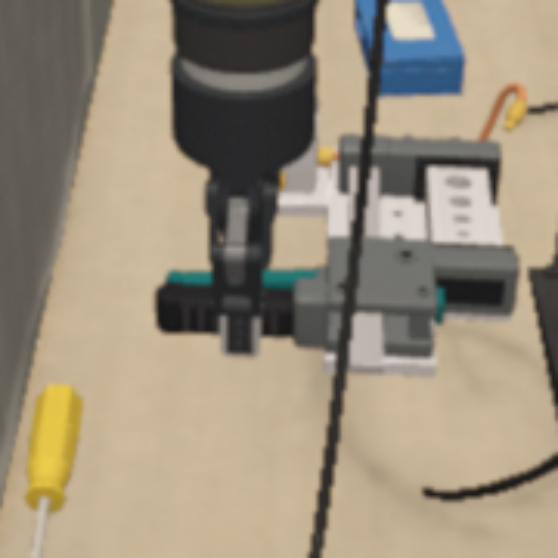

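View pics/h2.png

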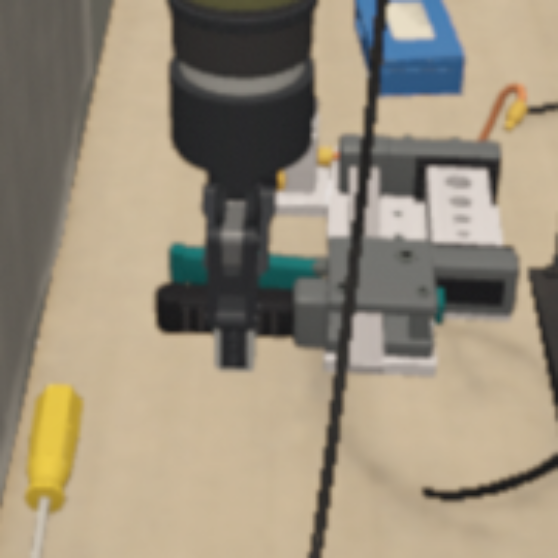

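Run:
```python
from g import *
for i in range(6):
    arm.move_gripper(.034,40);arm.dwell(.1);s=st()
    arm.move_gripper(.080);arm.dwell(.1)
    if i%2==1:
        d=cams.get_image("scene");c=d["color"][230:320,330:430];cv2.imwrite(f"pics/i{i}.png",cv2.resize(c,None,fx=4,fy=4)[:,:,::-1])
ims=[cv2.imread(f"pics/i{i}.png") for i in(1,3,5)];cv2.imwrite("pics/iall.png",cv2.resize(np.hstack(ims),(800,240)))
st()
```

```text
t 21.17 tcp [ 0.5212 -0.1678  0.0111] f [-8.  -4.3 20.8] op 0.0359 q [-0.31  0.4  -0.47  0.7  -0.    0.26]
t 22.34 tcp [ 0.5213 -0.1677  0.0114] f [-9.6 -4.  21.8] op 0.0365 q [-0.31  0.4  -0.47  0.7  -0.    0.26]
t 23.57 tcp [ 0.5214 -0.1678  0.0116] f [-9.  -4.3 24.3] op 0.0361 q [-0.31  0.4  -0.47  0.7  -0.    0.26]
t 24.74 tcp [ 0.5213 -0.1678  0.0115] f [-10.2  -4.5  23.9] op 0.0359 q [-0.31  0.4  -0.47  0.7  -0.    0.26]
t 25.97 tcp [ 0.5214 -0.1678  0.0116] f [-10.   -3.8  24.7] op 0.0362 q [-0.31  0.4  -0.47  0.7  -0.    0.26]
t 27.14 tcp [ 0.5214 -0.1678  0.0115] f [-9.9 -3.3 24. ] op 0.0366 q [-0.31  0.4  -0.47  0.7  -0.    0.26]
t 27.79 tcp [ 0.5214 -0.1655  0.0088] f [ 0.  -0.9 -0. ] op 0.0799 q [-0.31  0.41 -0.47  0.7   0.    0.26]
```

View pics/iall.png

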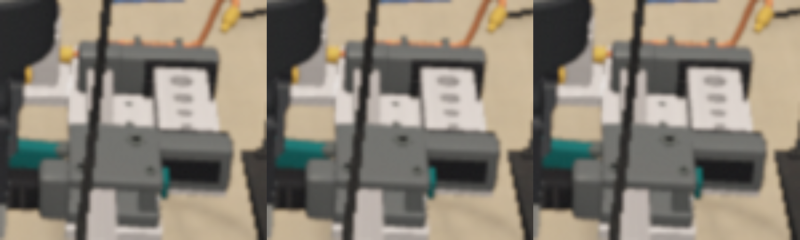

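Run:
```python
from g import *
for i in range(2):
    arm.move_gripper(.034,45);arm.dwell(.1);s=st()
    arm.move_gripper(.080);arm.dwell(.1)
arm.move_linear(w(-45,68,75),v=.15)
arm.move_linear(w(-45,72,150),v=.25)
arm.move_gripper(0,30)
arm.move_linear(w(121,55,130),v=.25);st()
d=cams.get_image("scene");c=d["color"][200:340,290:430];cv2.imwrite("pics/j_s.png",cv2.resize(c,None,fx=4,fy=4)[:,:,::-1])
d=cams.get_image("top");c=d["color"][140:300,290:450];cv2.imwrite("pics/j_t.png",cv2.resize(c,None,fx=3.7,fy=3.7)[:,:,::-1])
```

```text
t 28.37 tcp [ 0.5214 -0.1678  0.0116] f [-9.4 -4.5 24.1] op 0.0359 q [-0.31  0.4  -0.47  0.7  -0.    0.26]
t 29.54 tcp [ 0.5213 -0.1678  0.0115] f [-9.8 -3.8 24.3] op 0.0360 q [-0.31  0.4  -0.47  0.7  -0.    0.26]
t 32.74 tcp [ 0.6208 -0.0333  0.1299] f [-0.3 -0.  -0.6] op -0.0000 q [-0.05  0.41 -0.15  1.02 -0.    0.51]
```

View pics/j_s.png

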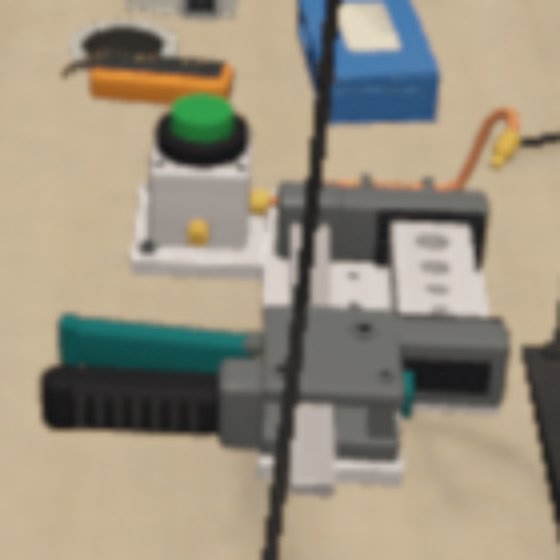

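View pics/j_t.png

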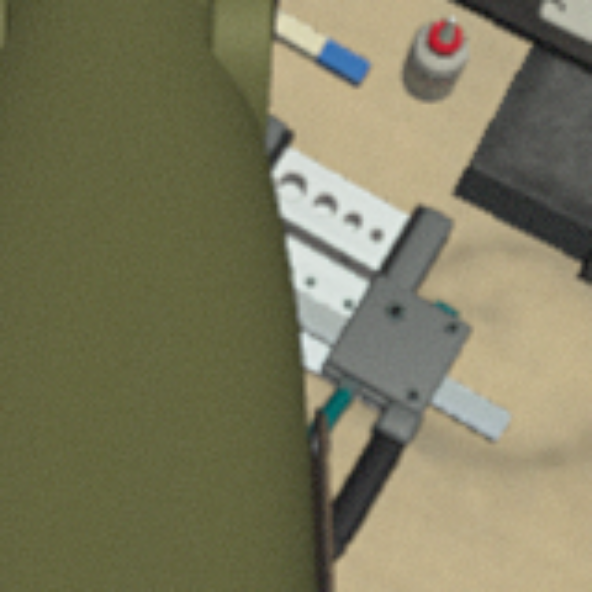

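Run:
```python
from g import *
arm.move_linear(w(121,55,84),v=.1);st()
z=80
while z>66:
    z-=1;arm.move_linear(w(121,55,z),v=.03);s=st()
    if s["force"][2]>14: break
d=cams.get_image("scene");c=d["color"][190:330,280:420];cv2.imwrite("pics/k_s.png",cv2.resize(c,None,fx=4,fy=4)[:,:,::-1])
```

```text
t 33.45 tcp [ 0.6216 -0.0329  0.0842] f [0.5 0.  0.2] op 0.0001 q [-0.05  0.45 -0.2   0.92 -0.    0.51]
t 33.77 tcp [ 0.6218 -0.0326  0.0793] f [-0.4 -0.6  0.4] op -0.0002 q [-0.05  0.45 -0.21  0.91  0.    0.51]
t 34.02 tcp [ 0.6218 -0.0326  0.0783] f [-0.1 -0.9  1.6] op 0.0005 q [-0.05  0.45 -0.21  0.91  0.    0.51]
t 34.27 tcp [ 0.6219 -0.0325  0.0772] f [-0.2  0.3  3. ] op 0.0000 q [-0.05  0.45 -0.21  0.91  0.    0.51]
t 34.52 tcp [ 0.6218 -0.0326  0.0761] f [0.5 0.9 3.3] op 0.0004 q [-0.05  0.45 -0.21  0.91  0.    0.51]
t 34.77 tcp [ 0.6218 -0.0326  0.0751] f [0.  0.2 3.5] op -0.0001 q [-0.05  0.46 -0.21  0.9   0.    0.51]
t 35.02 tcp [ 0.6219 -0.0326  0.0741] f [0.4 0.8 4.6] op -0.0004 q [-0.05  0.46 -0.21  0.9   0.    0.51]
t 35.27 tcp [ 0.6218 -0.0326  0.0731] f [0.3 0.7 4.7] op -0.0002 q [-0.05  0.46 -0.21  0.9   0.    0.51]
t 35.52 tcp [ 0.6219 -0.0326  0.0723] f [1.  0.4 5.6] op -0.0001 q [-0.05  0.46 -0.22  0.9   0.    0.51]
t 35.77 tcp [ 0.6219 -0.0326  0.072 ] f [-2.9  0.3 10.4] op 0.0003 q [-0.05  0.46 -0.22  0.9   0.    0.51]
t 36.02 tcp [ 0.6219 -0.0326  0.0719] f [-4.3  1.1 17.6] op 0.0001 q [-0.05  0.46 -0.22  0.9   0.    0.51]
```

View pics/k_s.png

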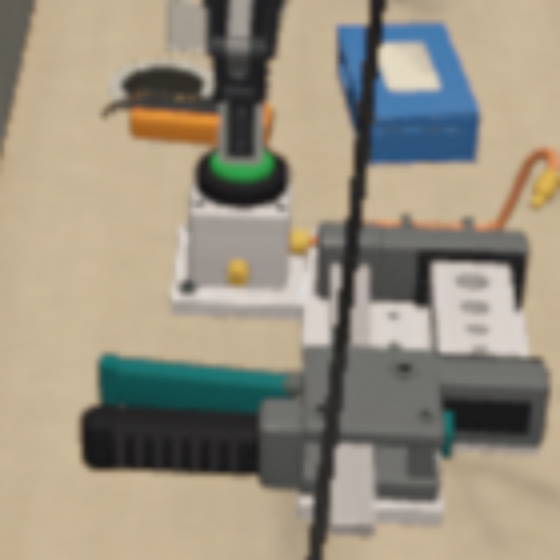

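The button bottoms out at 17.6 N (travel about 7 mm from first contact near z = 0.079). I hold it, then release.

Run:
```python
from g import *
arm.dwell(3.0);st()
arm.move_linear(w(121,55,95),v=.08)
arm.move_linear(w(121,55,250),v=.3)
arm.move_linear(w(121,55,420),v=.3);st()
arm.move_pose([.45,.25,.45],quat(TH-np.pi/2));st()
d=cams.get_image("scene");cv2.imwrite("pics/l_s.png",d["color"][:,:,::-1])
d=cams.get_image("top");c=d["color"][140:330,200:480];cv2.imwrite("pics/l_t.png",cv2.resize(c,None,fx=2.8,fy=2.8)[:,:,::-1])
```

```text
t 39.07 tcp [ 0.622  -0.0326  0.0719] f [-4.3  1.7 17.3] op -0.0000 q [-0.05  0.46 -0.22  0.9   0.    0.51]
t 40.92 tcp [ 0.6215 -0.0326  0.418 ] f [ 1.2 -0.7 -0.2] op 0.0000 q [-0.05  0.37  0.46  1.66 -0.    0.51]
t 42.17 tcp [0.4505 0.2494 0.4495] f [0.  0.2 0.5] op 0.0000 q [ 0.51  0.16  0.25  1.66 -0.    1.07]
```

View pics/l_s.png

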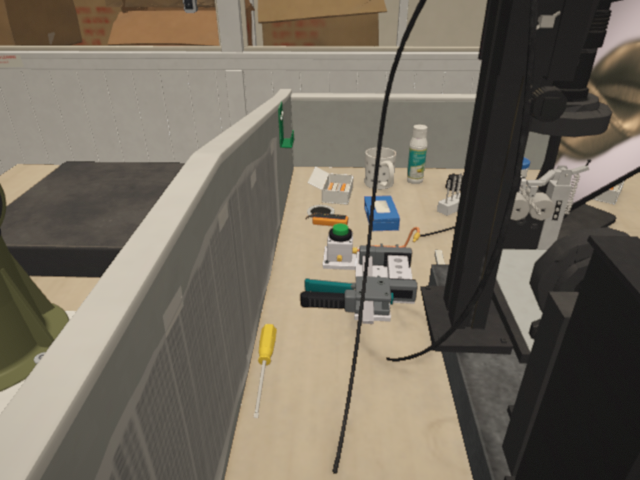

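View pics/l_t.png

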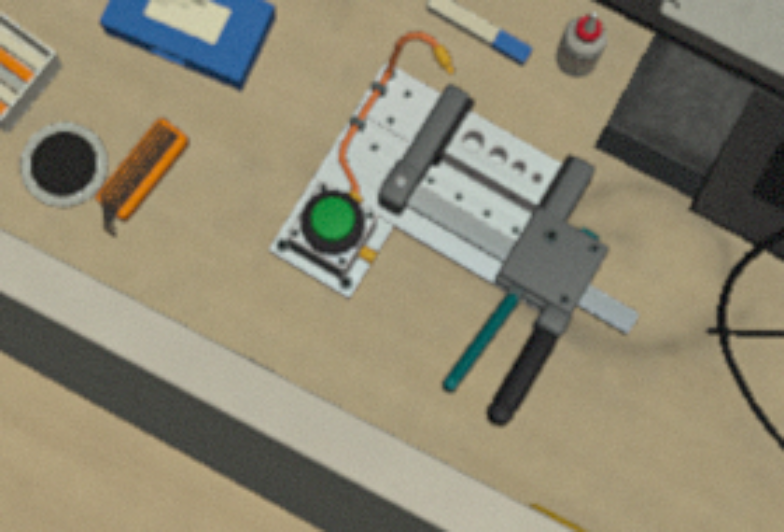

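```bash
python3 -c "
from rig import order
order.close_job()"
```

```text
the job is handed in; nothing more can be done
```

The job is done and handed in at about 42 s of robot time. The block is clamped between the pads with its bores up, and the chips have been blown out.

- **Placing:** I gripped the block near one end and tilted the tool 6° to keep clear of a cable hanging over it. I set it on the clamp bed, touching down with about 5 N.
- **Clamping:** I gave nine full squeezes, closing trigger and handle together to 36 mm each time. The scene pictures after squeezes 5 and 7 look the same, so the jaw had stopped moving. I judged firmness from this and from both pads lying against the block; I did not measure the clamping force.
- **Air button:** I pressed it to its stop, at about 17 N, and held it there for just over 3 s. It was up again after I let go.
- **Final check:** In the last pictures both pads lie against the ends of the block, the trigger and button are released, and the arm is clear. The things on the desk that I could see looked unmoved.

**Disagreements:** The two cameras differed by about 2–3 mm on the block's position. The bed touched about 1 mm higher than I had planned. Squeezing also pushed the tool up by 2–3 mm, with about 24 N at the wrist; this did no harm.

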